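# Draw the finished well plate out of the autosampler's loading bay

### The arm

A 6-joint arm with a two-finger parallel gripper is mounted at the origin on the work surface. World frame = base frame: x ahead of the robot, y to its left, z up, the work surface at z = 0. Lengths are in mm, angles in degrees, forces in N, time in s.
With the tool pointing down it reaches from about 300 to 850 mm from the base axis. Payload 4.2 kg.
Tool frame: the origin (TCP) lies midway between the tips of the shut fingers; the grasp point (between the pads) lies 19 mm behind it (env.grip_depth is the distance from the TCP to the grasp point, in mm); z points along the fingers, y is the line along which they close (so a half turn about z gives the same grasp; the last joint's range is limited). The gripper opens to 91 mm and grips with 3 to 60 N. Pads are 32 mm wide; open, the fingers measure 118 mm over their backs; the gripper's body (76 mm by 178 mm) begins 60 mm behind the grasp point.
Start: joints at [-66.291, 18.312, 89.639, -0, 72.044, -1.146], TCP at [241.69, -521.756, 213.976] pointing down, gripper open.
Joint ranges: [-177.97, 177.97], [-48.28, 115.42], [12.27, 149.76], [-77.06, 257.06], [2.81, 150.46], [-146.56, 146.56]. Speed limits (degrees/s): [147.25, 147.25, 180, 180, 180, 180].

### API

Orientations are given as [roll, pitch, yaw] about the fixed x, y, z axes, in that order (R = Rz(yaw) Ry(pitch) Rx(roll)).
In Python, from workcell import env, eyes gives the robot as it stands.
- The arm moves only by the tool send_rows, never from a script. Its argument "motion" is a list of rows, each a list of 7 numbers: the shift along the world's x, y, z normalised to -1 to 1, where 1 is 0.5 m, then the turn, a rotation vector about the world's x, y, z normalised to -1 to 1, where 1 is 60 degrees, then the opening, from -1 (shut) to 1 (fully open). A call has 1 to 20 rows; each row is the pose to reach, as a shift and turn from the pose commanded when the call began; what a row does not reach only later rows make up. A row lasts 1/8 s, in which the tool goes at most 62.5 mm and 10.7 degrees, less where a joint would pass 70% of its speed; a pose out of reach is approached as far as the arm can. A call with a number of a shift or a turn outside -1 to 1 is refused whole. A call with a gripper value outside its range is refused whole. The fingers move at their own pace and stop on an object; "squeeze" is the grip in N (left out, the last holds). Time passes only in rows, so rows that repeat a pose let the fingers close. It gives the time, the measured TCP pose, the force, the opening and the grip force at its end, in the units of the state.
- env.state(): the state, without advancing time (a new reading comes with each control period).
- eyes.grab_frame(name): name is "scene" or "side" or "wrist"; returns a dict with "pixels" (384x512x3 uint8, red, green, blue), "depth" (384x512 float32, mm along the optical axis (not along the pixel's ray), 0 where there is no reading), "fx", "fy", "cx", "cy" (pixels), "R" (3x3) and "t" (3): a world point X has camera coordinates R X + t; the wrist camera has in their place "T_tool_cam" (4x4, takes a point from camera to tool coordinates, whose origin is the TCP and whose axes are the flange's). Camera axes: x right, y down, z forward; pixel columns grow to the right and rows downward; lengths in mm; the calibration is good to about 2 mm. A picture is of the moment at which its call begins: read the wrist's pose just before it.
- env.job_done(): hands the job in; it is judged then, once.
The state is a dict: "time_s": time; "qpos": joint angles; "qvel": joint speeds; "effort": joint torques, N m; "ee_pos": TCP position; "ee_rot": TCP orientation; "force": force on the tool from outside, world axes, zero at the start; "torque": the same for the moment, N m; "gripper_width": finger opening in mm; "gripper_force": force on a finger pad.
Only numpy, scipy, OpenCV 4.12 (cv2) and the standard library are available. Lean on these libraries where they do the work, as an engineer would, in place of code of your own. Each camera call takes 0.05 s, during which the arm holds its last target. There are 200 camera calls.

### The job

The run is finished: slide the plate lock on the side of the autosampler's loading bay fully open, then draw the covered well plate out from under the hood by pressing on its top with the fingertips and dragging it back until it rests against the stop at the front of the bay. Keep the plate flat in the bay, leave the lock open, and leave the other things on the bench where they stand.

Things in the scene. Friction and masses are not known exactly. Their poses are not given: they have to be found in the camera images.
- bay_stop (a point): Front stop of the autosampler's loading bay: a lip 10 mm high, 8 mm thick across the open end of the bay. Point: on the bay floor (30 mm above the bench), mid-width, on the stop's inner face. x runs along the bay into the machine, y to the left seen that way, z up. The plate slides easily on the floor (friction about 0.2). Guide walls 12 mm high begin at y = +-44 mm and are 8 mm thick.
- hood_mouth (a point): Where the bay goes in under the hood of the autosampler (white fixed machine, 264 wide, 400 long, 235 mm high). Point: on the bay floor, mid-width, under the hood's front edge, 150 mm from the stop; axes as the stop. The hood's low visor spans 32 to 58 mm above the bay floor for the first 75 mm in; there the housing rises to 205 mm above it.
- plate_top (a point): Covered well plate: dark, 127.8 mm long (its x, along the bay), 85.5 wide, 17.4 high, about 0.22 kg, with a flat grey silicone mat 122 x 80 mm on top that grips well (friction 0.75 or more). Loose between the guide walls, 1.5 mm free each side, too wide to grasp. Point: middle of its top, 63.9 mm from either end. At first its rear half is under the hood, 64 to 74 mm of top uncovered.
- lock (a joint): Travel of the plate lock in m: 0 locked, 0.024 fully open (end stop). A steel bolt 10 mm wide, on the bay's -y side, reaching 13 mm into the bay when locked, 65 to 75 mm from the stop; the plate's front end is 1 to 11 mm behind it at first, so it bars the plate's way. It opens by sliding its grip outwards, along the bay's -y. Friction 2 N; stays where left.
- lock_grip (a point): The lock's grip: upright black block 14 mm (bay's x) by 20 (bay's y) by 26 mm high on the bolt, moving with it. Point: its middle, 24 mm above the bay floor, 12 mm below its top; 70 mm from the stop and, locked, at the bay's y = -88 mm, with 26 mm free to the guide wall. Low strips beside the bolt have their tops 21 mm below this point; an end plate beyond the grip, 8 mm below.
- vial_a_mid (a point): Loose glass vial, black cap, 23 mm across, 48 mm high, standing on the bench beside the bay; its middle, half-way up. Bystander.
- vial_b_mid (a point): A like vial, in front of the bay's open end; its middle. Bystander.
- vial_c_mid (a point): A like vial, in front of the bay's open end; its middle. Bystander.
- spare_plate: A like well plate without mat (127.8 x 85.5 x 14.4 mm), lying on the bench; origin in the middle of its underside. Bystander.
- vial_rack: Dark rack of small vials with blue caps, 130 x 210 mm, 54 mm high; origin in the middle of its underside. Bystander.
- wash_bottle: White wash bottle with a bent spout, 66 mm across, 205 mm high; origin in the middle of its underside. Bystander.
- pipette: Pipette lying on the bench, 260 mm long, 26 mm thick; origin under its handle's front part. Bystander.
- cap_box: Open box of black caps, 115 x 85 x 45 mm; origin in the middle of its underside. Bystander.
- beaker: Glass beaker, 68 mm across, 85 mm high; origin in the middle of its underside. Bystander.

How it is judged:
By the outcome, as a careful person would: the job done as asked, in the order asked, and still so for the second after the job is handed in, with the robot touching nothing.
It also fails if it takes over 45 s, if anything falls off the work surface, if the arm or the gripper's body presses on something with over 40 N, if the wrist force passes 120 N, or if a joint passes its speed limit or range.

## Working session

There is one attempt and no reset: what is moved stays moved. The work goes in short steps, Python scripts to look and compute and a tool call to move; the robot and the scene stay as the last step left them, time stands still between calls to the robot, and variables do not carry over. Pictures are saved under pics/ and viewed, at most 10 in all, crops included, and the job is handed in when it is done.

Besides the shell and the picture viewer there is one more tool, called after "Request:" by a JSON object that holds its "method" and its "body". send_rows: Moves the arm, as the interface text tells. Its arguments: {"type":"object","properties":{"motion":{"type":"array"},"squeeze":{"type":"number"}},"required":["motion"]}

```bash
mkdir -p pics; python3 - <<'E'
from workcell import env, eyes
import cv2,numpy as np
for n in("scene","side"):
    f=eyes.grab_frame(n); np.savez(f"pics/{n}0.npz",**f)
    cv2.imwrite(f"pics/{n}0.png",cv2.resize(f["pixels"][...,::-1],(768,576)))
print(env.state()["ee_rot"],env.grip_depth)
E
```

```text
[-1.79905407e+02 -1.67120410e-03  2.48519518e+01] 18.8
```

View pics/scene0.png

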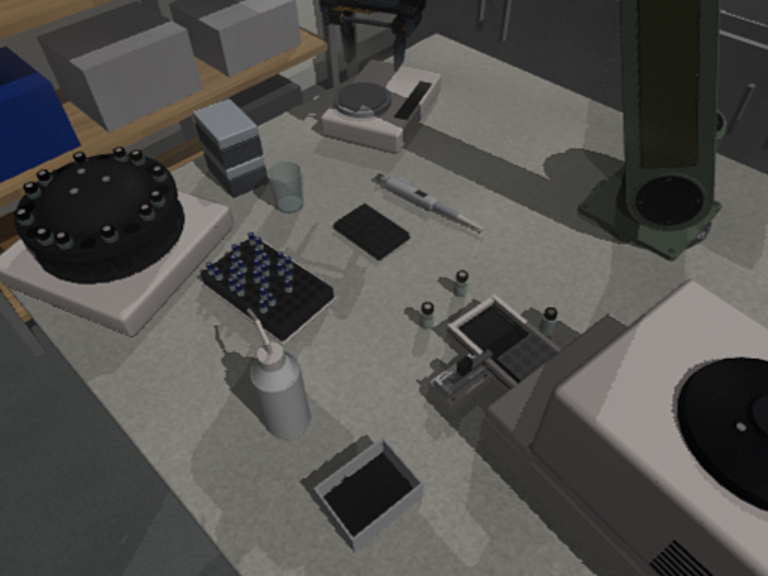

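View pics/side0.png

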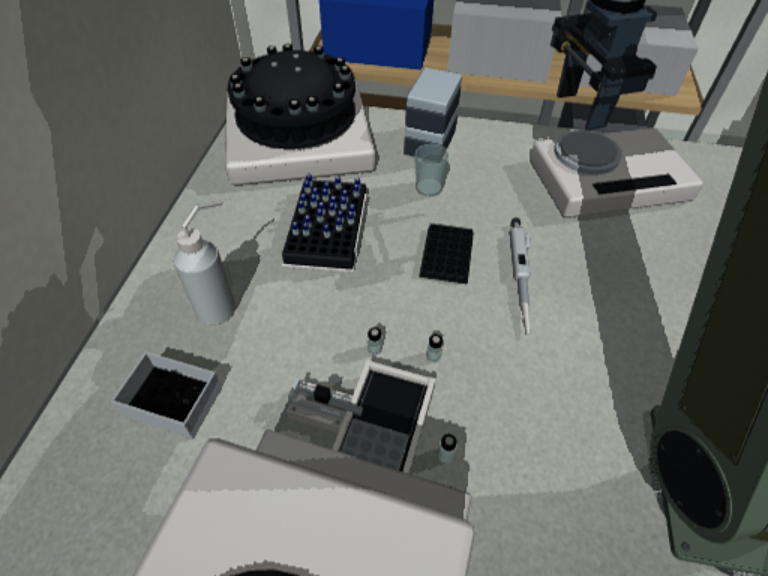

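The bay is at about scene (500,340) and side (390,405), in enlarged pixels. The black lock grip shows at scene (465,365) and side (322,393). Two vials stand before the stop and one beside the bay, on its +y side. I'll enlarge these parts next.

```bash
python3 - <<'E'
import cv2,numpy as np
a=np.load("pics/scene0.npz")["pixels"][170:290,270:400,::-1]
b=np.load("pics/side0.npz")["pixels"][200:330,170:330,::-1]
A=cv2.resize(a,None,fx=3,fy=3,interpolation=cv2.INTER_CUBIC);B=cv2.resize(b,None,fx=2.5,fy=2.5,interpolation=cv2.INTER_CUBIC)
h=max(A.shape[0],B.shape[0])
p=lambda i:cv2.copyMakeBorder(i,0,h-i.shape[0],0,0,0)
o=np.hstack([p(A),p(B)]);print(A.shape,o.shape)
cv2.imwrite("pics/c0.png",np.clip(o*1.6,0,255).astype(np.uint8))
E
```

```text
(360, 390, 3) (360, 790, 3)
```

View pics/c0.png

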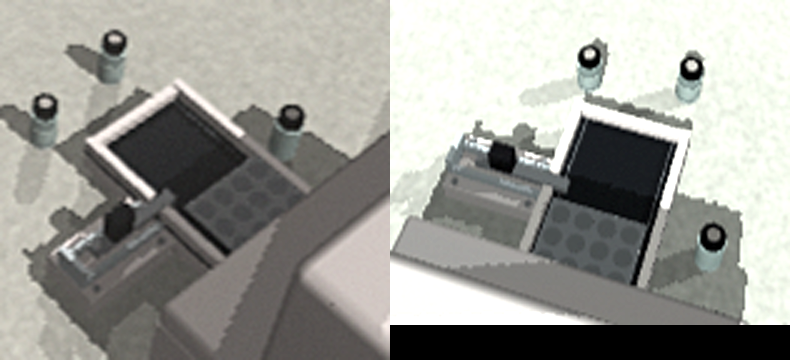

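```bash
cat >h.py <<'E'
import numpy as np
def ray(f,u,v,z):
    R,t=f["R"],f["t"]; c=-R.T@t; d=R.T@np.array([(u-f["cx"])/f["fx"],(v-f["cy"])/f["fy"],1.])
    return c+d*(z-c[2])/d[2]
E
python3 - <<'E'
import numpy as np; from h import *
S=np.load("pics/scene0.npz");D=np.load("pics/side0.npz")
s=lambda u,v,z:ray(S,270+u/3,170+v/3,z)
d=lambda u,v,z:ray(D,170+(u-390)/2.5,200+v/2.5,z)
for n,a,b,z in[("outL(-y)",(87,141),(582,97),41),("outR(+y)",(178,81),(691,130),41),
 ("inL top",(105,152),(577,118),41),
 ("griptop",(119,211),(503,146),63),("vialA cap",(292,112),(712,232),46),("vialc",(44,101),(590,52),46),("vialb",(114,36),(692,63),46)]:
    print(n,s(*a,z).round(1),d(*b,z).round(1))
for n,f,(u,v) in[("s grip",S,(270+120/3,170+215/3)),("d grip",D,(170+112/2.5,200+150/2.5))]:
    print(n,f["depth"][int(v),int(u)], (f["R"].T@(f["depth"][int(v),int(u)]*np.array([(u-f["cx"])/f["fx"],(v-f["cy"])/f["fy"],1])-f["t"])).round(1))
E
```

```text
outL(-y) [522.2 -77.5  41. ] [517.  -84.3  41. ]
outR(+y) [422.7 -63.7  41. ] [418.1 -69.1  41. ]
inL top [520.7 -60.3  41. ] [517.2 -62.7  41. ]
griptop [569.   -8.9  63. ] [569.2 -13.3  63. ]
vialA cap [389.4  24.3  46. ] [391.3  21.4  46. ]
vialc [ 518.4 -126.8   46. ] [ 518.4 -129.4   46. ]
vialb [ 424.1 -131.4   46. ] [ 425.3 -134.6   46. ]
s grip 868.71027 [571.4  -6.1  63.2]
d grip 731.0687 [568.2  -7.4  67.4]
```

Request:
{"method": "send_rows", "body": {"motion": [[0.1,0.16,0.18,0,0,-0.1,0],[0.6,0.92,0.18,0,0,-0.55,0],[0.6,0.92,0.18,0,0,-0.55,0],[0.6,0.92,0.18,0,0,-0.55,0],[0.6,0.92,0.18,0,0,-0.55,0],[0.6,0.92,0.18,0,0,-0.55,0],[0.6,0.92,0.18,0,0,-0.55,0],[0.6,0.92,0.18,0,0,-0.55,0],[0.6,0.92,0.18,0,0,-0.55,0],[0.6,0.92,0.18,0,0,-0.55,0],[0.6,0.92,0.18,0,0,-0.55,0],[0.6,0.92,0.18,0,0,-0.55,0],[0.6,0.92,0.18,0,0,-0.55,0],[0.6,0.92,0.18,0,0,-0.55,0]]}}

```text
time_s: 1.85
ee_pos: [541.2, -62.7, 304.1]
ee_rot: [180.0, -0.0, -8.2]
force: [0.3, 0.2, -0.2]
gripper_width: 45.5
gripper_force: 0.0
```

```bash
python3 - <<'E'
from workcell import env, eyes
import cv2,numpy as np
s=env.state();f=eyes.grab_frame("wrist"); np.savez("pics/w0.npz",pos=s["ee_pos"],rot=s["ee_rot"],**f)
cv2.imwrite("pics/w0.png",np.clip(cv2.resize(f["pixels"][...,::-1],(768,576))*1.5,0,255).astype(np.uint8))
print(s["time_s"],s["ee_pos"],s["ee_rot"],s["qpos"],s["force"],f["T_tool_cam"])
E
```

```text
1.85 [541.21542652 -62.74409635 304.11925244] [ 1.79985634e+02 -5.95568548e-03 -8.24110279e+00] [-7.81344209e+00  1.30938579e+01  8.40596541e+01 -1.45232851e-02
  8.28406400e+01  9.04294707e+01] [ 0.28396081  0.19246723 -0.18214393] [[-4.10068060e-04 -9.68350471e-01 -2.49594066e-01  6.94245528e+01]
 [ 9.99999890e-01 -3.40754315e-04 -3.20914736e-04 -9.54223085e-01]
 [ 2.25707681e-04 -2.49594171e-01  9.68350504e-01 -1.70768958e+02]
 [ 0.00000000e+00  0.00000000e+00  0.00000000e+00  1.00000000e+00]]
```

View pics/w0.png

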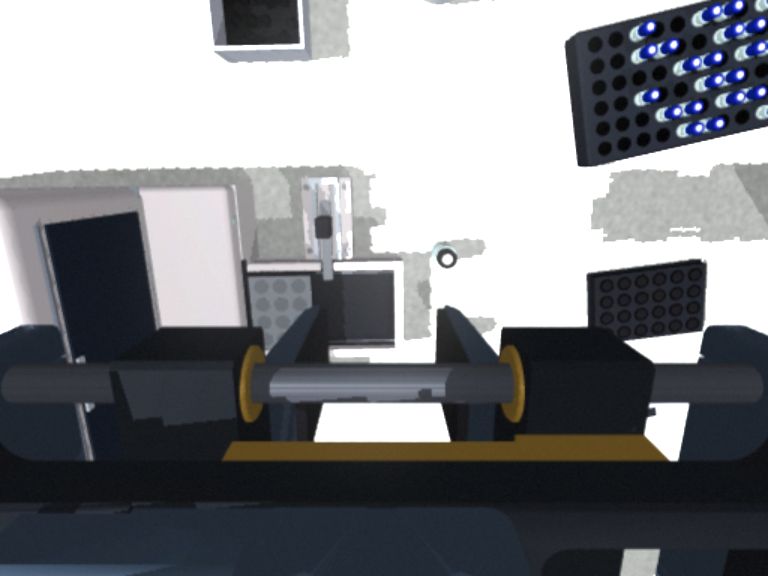

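```bash
cat >>h.py <<'E'
from scipy.spatial.transform import Rotation as Ro
def wray(f,u,v,z):
    Rt=Ro.from_euler("xyz",f["rot"],degrees=True).as_matrix();T=f["T_tool_cam"];K=Rt@T[:3,:3];c=Rt@T[:3,3]+f["pos"]
    return ray({"R":K.T,"t":-K.T@c,**{k:f[k] for k in("fx","fy","cx","cy")}},u,v,z)
E
python3 - <<'E'
import numpy as np; from h import *
W=np.load("pics/w0.npz")
for n,u,v,z in[("grip",324,224,66),("outL corner",403,262,41),("wall at hood",247,263,41),("plate front L",312,276,47.4),("plate front lower",312,335,47.4),("outR",403,347,41),("viala? b",447,258,48)]:
    print(n,wray(W,u/1.5,v/1.5,z).round(1))
# edges by local darkness
g=W["pixels"].astype(int).sum(2); print(g[143:156,208:226]); 
E
```

```text
grip [572.9 -11.   66. ]
outL corner [520.3 -81.2  41. ]
wall at hood [542.5  78.6  41. ]
plate front L [520.6  13.3  47.4]
plate front lower [457.1  25.2  47.4]
outR [426.8 -68.9  41. ]
viala? b [ 519.5 -125.8   48. ]
[[366 364 349 300 294 250 223 216 219 218 222 229 288 385 398 437 452 434]
 [371 365 346 242 195 149 142 141 142 143 144 153 209 315 395 428 449 431]
 [372 346 238 152 119 121 122 122 123 126 119 118 144 263 389 423 448 437]
 [363 289 145 134 132 134 134 134 138 138 128 116 143 263 393 421 446 438]
 [363 300 141 138 139 141 140 135 142 138 132 119 143 262 388 423 447 438]
 [371 325 137 140 138 141 142 136 136 137 130 119 144 259 388 421 445 436]
 [379 324 138 136 135 132 138 137 132 139 132 115 143 260 390 422 444 439]
 [397 367 131 141 136 138 138 135 136 139 130 121 139 260 388 421 447 437]
 [403 396 161 136 134 140 131 136 138 134 135 110 133 235 387 414 445 443]
 [403 391 178 140 134 136 136 133 131 136 127 120 124 216 383 405 441 443]
 [394 392 174 136 135 138 134 132 135 135 130 116 121 219 383 406 443 444]
 [393 392 168 138 134 136 135 132 133 133 127 118 121 216 381 405 444 439]
 [389 400 209 132 134 134 132 136 130 130 127 114 122 219 384 405 438 494]]
```

The wrist view shows the bay lined up with the image, so the yaw is right. The grip is at (324,224), the stop's outer corner at (403,262) and the plate's front edge at column 312. Next I go down over the grip and close on it.

Request:
{"method": "send_rows", "body": {"motion": [[0.054,0.106,-0.1,0,0,0,0],[0.054,0.106,-0.2,0,0,0,0],[0.054,0.106,-0.3,0,0,0,0],[0.054,0.106,-0.4,0,0,0,0],[0.054,0.106,-0.44,0,0,0,0],[0.054,0.106,-0.475,0,0,0,0],[0.054,0.106,-0.506,0,0,0,0],[0.054,0.106,-0.506,0,0,0,0],[0.054,0.106,-0.506,0,0,0,-0.5],[0.054,0.106,-0.506,0,0,0,-0.9],[0.054,0.106,-0.506,0,0,0,-0.9],[0.054,0.106,-0.506,0,0,0,-0.9],[0.054,0.106,-0.506,0,0,0,-0.9]], "squeeze": 12}}

```text
time_s: 3.52
ee_pos: [569.0, -8.7, 51.4]
ee_rot: [-180.0, -0.0, -8.1]
force: [-0.7, 1.0, 3.0]
gripper_width: 14.0
gripper_force: 12.0
```

Request:
{"method": "send_rows", "body": {"motion": [[0.012,-0.0018,0,0,0,0,-0.9],[0.024,-0.0034,0,0,0,0,-0.9],[0.036,-0.005,0,0,0,0,-0.9],[0.046,-0.0064,0,0,0,0,-0.9],[0.053,-0.0074,0,0,0,0,-0.9],[0.053,-0.0074,0,0,0,0,-0.9],[0.053,-0.0074,0,0,0,0,-0.9]]}}

```text
time_s: 4.4
ee_pos: [591.3, -11.6, 50.9]
ee_rot: [-180.0, 0.5, -8.2]
force: [-9.7, 3.3, 10.6]
gripper_width: 14.0
gripper_force: 12.0
```

Request:
{"method": "send_rows", "body": {"motion": [[0.006,-0.001,0,0,0,0,-0.9],[0.01,-0.0014,0,0,0,0,-0.9],[0.01,-0.0014,0,0,0,0,-0.9],[0.01,-0.0014,0,0,0,0,-0.9]], "squeeze": 25}}

```text
time_s: 4.9
ee_pos: [591.5, -11.6, 50.8]
ee_rot: [180.0, 1.1, -8.2]
force: [-19.3, 4.4, 19.0]
gripper_width: 13.8
gripper_force: 25.0
```

```bash
python3 - <<'E'
from workcell import env, eyes
import cv2,numpy as np
print(env.state()["torque"])
f=eyes.grab_frame("wrist");g=eyes.grab_frame("side")
a=f["pixels"][60:310,90:390];b=g["pixels"][200:330,150:330]
A=cv2.resize(a,(400,333));B=cv2.resize(b,(400,289),interpolation=cv2.INTER_CUBIC)
o=np.hstack([A,cv2.copyMakeBorder(B,0,44,0,0,0)])[...,::-1]
cv2.imwrite("pics/w1.png",np.clip(o*1.6,0,255).astype(np.uint8))
E
```

```text
[0.97369267 3.49891396 0.15371651]
```

View pics/w1.png

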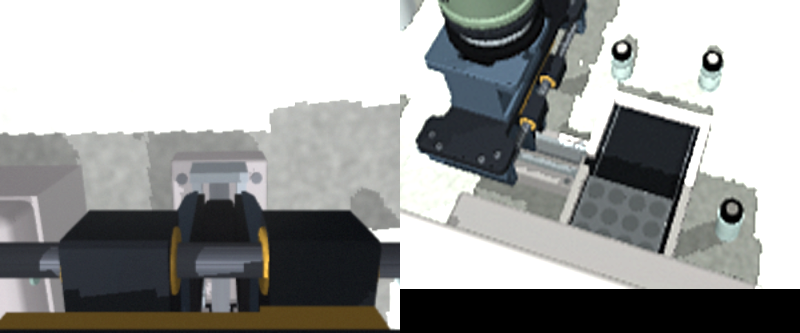

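The pull ends against something hard after about 22.7 mm, and the bolt has left the bay: in the side view its tip is gone from the wall's inner side. I'll regrip a little higher and further inward, then pull again to make sure this is the lock's own end stop.

Request:
{"method": "send_rows", "body": {"motion": [[-0.012,0.002,0,0,0,0,-0.9],[-0.014,0.002,0,0,0,0,-0.4],[-0.014,0.002,0.004,0,0,0,-0.4],[-0.026,0.0037,0.008,0,0,0,-0.4],[-0.026,0.0037,0.008,0,0,0,-0.4],[-0.026,0.0037,0.008,0,0,0,-0.9],[-0.026,0.0037,0.008,0,0,0,-0.9],[-0.026,0.0037,0.008,0,0,0,-0.9]], "squeeze": 20}}

```text
time_s: 6.0
ee_pos: [587.4, -11.1, 55.0]
ee_rot: [-180.0, -0.0, -8.1]
force: [-0.4, 1.9, 0.2]
gripper_width: 13.6
gripper_force: 20.0
```

Request:
{"method": "send_rows", "body": {"motion": [[0.004,-0.0006,0,0,0,0,-0.9],[0.008,-0.0012,0,0,0,0,-0.9],[0.012,-0.0017,0,0,0,0,-0.9],[0.012,-0.0017,0,0,0,0,-0.9]]}}

```text
time_s: 6.5
ee_pos: [587.6, -11.1, 54.9]
ee_rot: [180.0, 0.7, -8.2]
force: [-12.8, 4.4, 10.9]
gripper_width: 13.7
gripper_force: 20.0
```

The second pull also gave no further travel, with the pads clear above the end plate, so the lock is at its end stop. I'll release it, rise and look.

Request:
{"method": "send_rows", "body": {"motion": [[-0.012,0.0017,0,0,0,0,-0.9],[-0.012,0.0017,0,0,0,0,-0.3],[-0.012,0.0017,0,0,0,0,-0.3],[-0.012,0.0017,0.06,0,0,0,-0.3],[-0.012,0.0017,0.16,0,0,0,-0.3],[-0.012,0.0017,0.26,0,0,0,-1],[-0.06,0.0017,0.36,0,0,0,-1],[-0.08,-0.04,0.4,0,0,0,-1],[-0.08,-0.04,0.4,0,0,0,-1],[-0.08,-0.04,0.4,0,0,0,-1]]}}

```text
time_s: 7.75
ee_pos: [553.1, -32.0, 253.9]
ee_rot: [-180.0, 0.1, -8.2]
force: [-0.7, -0.4, -0.2]
gripper_width: 0.5
gripper_force: 0.0
```

```bash
python3 - <<'E'
from workcell import env, eyes
import cv2,numpy as np
s=env.state();f=eyes.grab_frame("wrist"); np.savez("pics/w2.npz",pos=s["ee_pos"],rot=s["ee_rot"],**f)
cv2.imwrite("pics/w2.png",np.clip(cv2.resize(f["pixels"][60:260,100:340,::-1],(720,600),interpolation=cv2.INTER_CUBIC)*1.5,0,255).astype(np.uint8))
print(s["time_s"],s["ee_pos"],s["ee_rot"],s["gripper_width"])
E
```

```text
7.75 [553.09436214 -31.99163768 253.90391262] [-1.79990586e+02  8.59238188e-02 -8.17315007e+00] 0.460114980770202
```

View pics/w2.png

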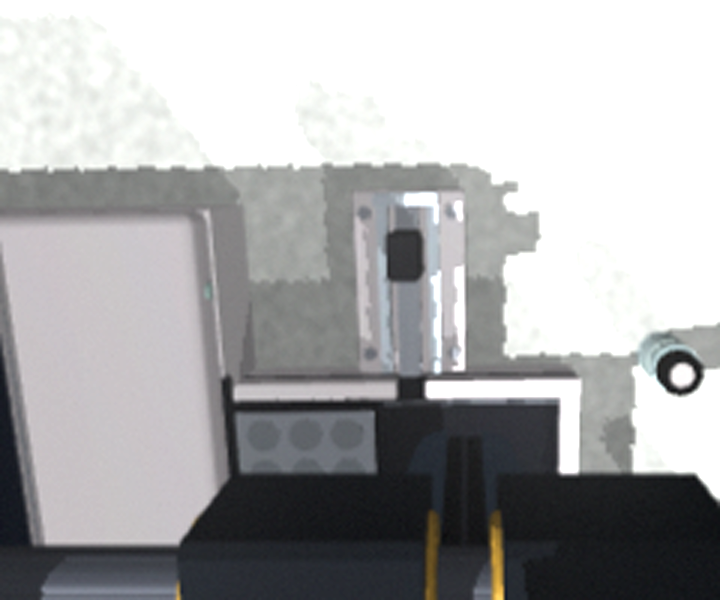

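```bash
python3 - <<'E'
import numpy as np; from h import *
W=np.load("pics/w2.npz"); x=np.array([.139,.990]);y=np.array([-.990,.139]);o=np.array([469.9,-66.1])
for n,u,v,z in[("grip",405,254,66),("grip top in edge",405,282,66),("stop inner",560,410,40),("corner",580,377,41),("plate front",377,430,47.4),("mouth",232,400,42),("strip outer end",400,192,40)]:
    p=wray(W,100+u/3,60+v/3,z);print(n,p.round(1),(p[:2]-o)@x,(p[:2]-o)@y)
E
```

```text
grip [591.3 -12.1  66. ] 70.36006476184832 -112.70913520410475
grip top in edge [579.8 -10.2  66. ] 70.59954784732055 -101.05470730821152
stop inner [507.3 -70.2  40. ] 1.1506083356657442 -37.59031235306165
corner [522.  -81.1  41. ] -7.568872722825482 -53.67979608348151
plate front [512.   15.1  47.4] 86.19478035345185 -30.400740452389154
mouth [534.4  80.   42. ] 153.58990548791013 -43.50692545947873
strip outer end [616.  -12.1  40. ] 73.76132779889876 -137.17424776846525
```

The lock is fully open: the grip's top is at bay y ≈ -112, seen at (405,254). The plate's front is 86 mm from the stop, at column 377. Next I move the shut fingertips over the plate.

Request:
{"method": "send_rows", "body": {"motion": [[-0.135,0.146,0,0,0,0,-1],[-0.135,0.146,0,0,0,0,-1],[-0.135,0.146,-0.1,0,0,0,-1],[-0.135,0.146,-0.2,0,0,0,-1],[-0.135,0.146,-0.3,0,0,0,-1],[-0.135,0.146,-0.36,0,0,0,-1],[-0.135,0.146,-0.39,0,0,0,-1],[-0.135,0.146,-0.402,0,0,0,-1],[-0.135,0.146,-0.402,0,0,0,-1]]}}

```text
time_s: 8.93
ee_pos: [485.5, 41.1, 53.4]
ee_rot: [180.0, 0.1, -8.1]
force: [-0.4, -0.2, -0.2]
gripper_width: 0.7
gripper_force: 0.0
```

Request:
{"method": "send_rows", "body": {"motion": [[0,0,-0.006,0,0,0,-1],[0,0,-0.01,0,0,0,-1],[0,0,-0.014,0,0,0,-1],[0,0,-0.014,0,0,0,-1]]}}

```text
time_s: 9.43
ee_pos: [486.0, 40.8, 47.7]
ee_rot: [-180.0, -0.1, -8.1]
force: [-0.1, 0.4, 4.7]
gripper_width: 0.3
gripper_force: 2.4
```

Request:
{"method": "send_rows", "body": {"motion": [[0,0,-0.006,0,0,0,-1],[0,0,-0.006,0,0,0,-1],[-0.002,-0.014,-0.006,0,0,0,-1],[-0.004,-0.028,-0.006,0,0,0,-1],[-0.006,-0.042,-0.006,0,0,0,-1],[-0.008,-0.056,-0.006,0,0,0,-1],[-0.01,-0.07,-0.006,0,0,0,-1],[-0.012,-0.084,-0.006,0,0,0,-1],[-0.014,-0.098,-0.006,0,0,0,-1],[-0.016,-0.112,-0.006,0,0,0,-1],[-0.018,-0.126,-0.006,0,0,0,-1],[-0.0195,-0.14,-0.006,0,0,0,-1],[-0.0195,-0.14,-0.006,0,0,0,-1]]}}

```text
time_s: 11.05
ee_pos: [478.4, -28.8, 47.6]
ee_rot: [-179.9, -0.4, -8.2]
force: [-3.5, 2.8, 25.1]
gripper_width: 0.6
gripper_force: 12.8
```

```bash
python3 - <<'E'
from workcell import env, eyes
import cv2,numpy as np
print(env.state()["force"])
f=eyes.grab_frame("wrist");g=eyes.grab_frame("side")
a=f["pixels"][60:310,90:390];b=g["pixels"][190:320,150:330]
A=cv2.resize(a,(400,333));B=cv2.resize(b,(400,289),interpolation=cv2.INTER_CUBIC)
o=np.hstack([A,cv2.copyMakeBorder(B,0,44,0,0,0)])[...,::-1]
cv2.imwrite("pics/w3.png",np.clip(o*1.6,0,255).astype(np.uint8))
E
```

```text
[-3.53000225  2.76431667 25.1401506 ]
```

View pics/w3.png

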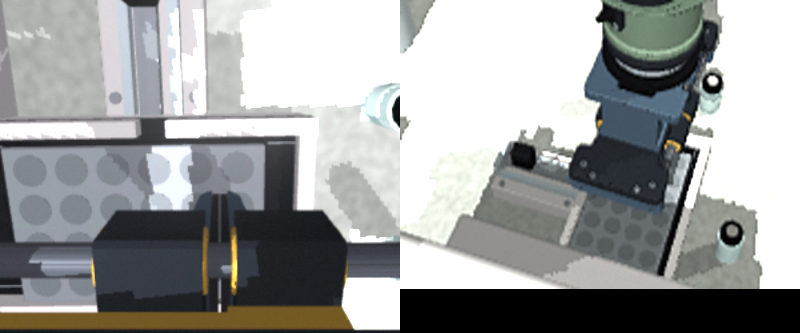

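The plate follows: its front is now about 15 mm from the stop (left view, column 265, stop at 297). I'll ease the pressure slightly and carry on to the stop.

Request:
{"method": "send_rows", "body": {"motion": [[0,-0.003,0.003,0,0,0,-1],[-0.001,-0.01,0.003,0,0,0,-1],[-0.002,-0.018,0.003,0,0,0,-1],[-0.003,-0.026,0.003,0,0,0,-1],[-0.0045,-0.033,0.003,0,0,0,-1],[-0.005,-0.037,0.003,0,0,0,-1],[-0.005,-0.037,0.003,0,0,0,-1]]}}

```text
time_s: 12.02
ee_pos: [476.2, -46.2, 47.7]
ee_rot: [-179.8, -0.3, -8.3]
force: [1.2, 8.2, 13.0]
gripper_width: 0.2
gripper_force: 6.4
```

Request:
{"method": "send_rows", "body": {"motion": [[-0.0005,-0.003,0,0,0,0,-1],[-0.001,-0.006,0,0,0,0,-1],[-0.001,-0.006,0,0,0,0,-1]]}}

```text
time_s: 12.4
ee_pos: [475.8, -49.1, 47.7]
ee_rot: [-179.8, -0.4, -8.3]
force: [1.7, 7.8, 13.2]
gripper_width: 0.3
gripper_force: 6.3
```

The drag force has levelled off at about 8 N, well above floor friction. The fingertips are therefore slipping and the plate is against the stop. I'll lift straight up and check.

Request:
{"method": "send_rows", "body": {"motion": [[0,0,0.01,0,0,0,-1],[0,0,0.06,0,0,0,-1],[0,0,0.16,0,0,0,-1],[0,0,0.28,0,0,0,-1],[-0.12,-0.02,0.4,0,0,0,-1],[-0.2,-0.1,0.44,0,0,0,-1],[-0.2,-0.2,0.44,0,0,0,-1],[-0.2,-0.24,0.44,0,0,0,-1],[-0.2,-0.24,0.44,0,0,0,-1],[-0.2,-0.24,0.44,0,0,0,-1]]}}

```text
time_s: 13.65
ee_pos: [372.6, -170.0, 265.1]
ee_rot: [-180.0, 0.1, -8.1]
force: [-0.7, 0.3, 0.5]
gripper_width: 0.3
gripper_force: 0.0
```

```bash
python3 - <<'E'
from workcell import env, eyes
import cv2,numpy as np
s=env.state();f=eyes.grab_frame("wrist");g=eyes.grab_frame("scene"); np.savez("pics/w4.npz",pos=s["ee_pos"],rot=s["ee_rot"],**f)
a=f["pixels"][40:290,60:360];b=g["pixels"][170:290,270:400]
A=cv2.resize(a,(400,333));B=cv2.resize(b,(390,360),interpolation=cv2.INTER_CUBIC)
o=np.hstack([cv2.copyMakeBorder(A,0,27,0,0,0),B])[...,::-1]
cv2.imwrite("pics/w4.png",np.clip(o*1.6,0,255).astype(np.uint8))
E
```

```text
(no output)
```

View pics/w4.png

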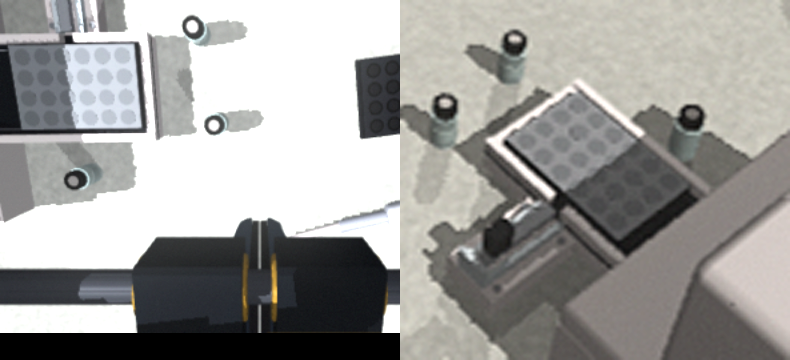

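```bash
python3 - <<'E'
import numpy as np; from h import *
W=np.load("pics/w4.npz"); x=np.array([.139,.990]);o=np.array([469.9,-66.1])
g=W["pixels"].astype(int).sum(2); k=40+int(85*.75)
print(g[k,158:182])
for n,u,z in[("mat front",140.5,47.4),("mat rear",9,47.4),("dark/white",146.5,40),("outer",156,40)]:
    p=wray(W,60+u*.75,k,z);print(n,((p[:2]-o)@x).round(1))
E
```

```text
[435 436 435 437 411 232 103  95 115 246 455 607 664 666 644 492 250 193
 206 271 268 300 339 336]
mat front 0.5
mat rear 129.3
dark/white -3.2
outer -12.7
```

```bash
python3 - <<'E'
import numpy as np; from h import *
W=np.load("pics/w4.npz"); x=np.array([.139,.990]);o=np.array([469.9,-66.1])
g=W["pixels"].astype(float).sum(2)
for k in(85,95,105,115,125,132):
    r=g[k]; c=162+int(np.argmin(r[162:169])); 
    a=next(i for i in range(c,150,-1) if r[i]>270); a+= (r[a]-270)/(r[a]-r[a+1])
    b=next(i for i in range(c,185) if r[i]>370); b-= (r[b]-370)/(r[b]-r[b-1])
    m=[(wray(W,u+.0,k,z)[:2]-o)@x for u,z in((a,47.4),(b,40))]
    print(k,round(a,1),round(b,1),np.round(m,1),"gap",round(m[0]-m[1]-2.9,2))
E
```

```text
85 161.3 165.8 [3.9 0.3] gap 0.73
95 162.2 166.8 [ 3.8 -0. ] gap 0.92
105 163.0 167.6 [ 3.8 -0. ] gap 0.91
115 163.9 168.8 [ 3.7 -0.6] gap 1.44
125 164.8 169.5 [ 3.6 -0.5] gap 1.17
132 165.6 170.3 [ 3.3 -0.9] gap 1.28
```

The plate rests at or within about 1 mm of the stop, nothing else has moved and the lock is open. A second short press-and-drag will make sure it is seated.

Request:
{"method": "send_rows", "body": {"motion": [[0.1,0.14,0,0,0,0,-1],[0.206,0.277,0,0,0,0,-1],[0.206,0.277,0,0,0,0,-1],[0.206,0.277,-0.1,0,0,0,-1],[0.206,0.277,-0.2,0,0,0,-1],[0.206,0.277,-0.3,0,0,0,-1],[0.206,0.277,-0.38,0,0,0,-1],[0.206,0.277,-0.42,0,0,0,-1],[0.206,0.277,-0.436,0,0,0,-1],[0.206,0.277,-0.442,0,0,0,-1],[0.206,0.277,-0.442,0,0,0,-1]]}}

```text
time_s: 15.12
ee_pos: [474.6, -31.0, 47.6]
ee_rot: [-180.0, 0.1, -8.1]
force: [-10.3, 2.6, 26.3]
gripper_width: 0.4
gripper_force: 13.0
```

Request:
{"method": "send_rows", "body": {"motion": [[-0.0005,-0.004,0,0,0,0,-1],[-0.001,-0.007,0,0,0,0,-1],[-0.001,-0.007,0,0,0,0,-1]]}}

```text
time_s: 15.5
ee_pos: [474.6, -31.2, 47.6]
ee_rot: [-179.6, 0.1, -8.3]
force: [-7.6, 15.9, 24.8]
gripper_width: 0.5
gripper_force: 12.5
```

Request:
{"method": "send_rows", "body": {"motion": [[-0.0005,-0.004,0,0,0,0,-1],[-0.001,-0.008,0,0,0,0,-1],[-0.001,-0.008,0,0,0,0,-1]]}}

```text
time_s: 15.88
ee_pos: [475.6, -35.0, 47.6]
ee_rot: [-179.6, -0.1, -8.3]
force: [-4.7, 17.8, 21.3]
gripper_width: 0.2
gripper_force: 10.8
```

The second drag stalled at once and then slipped at 18 N, so the plate is seated. I'll lift clear and hand in.

Request:
{"method": "send_rows", "body": {"motion": [[0,0,0.01,0,0,0,-1],[0,0,0.06,0,0,0,-1],[0,0,0.16,0,0,0,-1],[0,0,0.28,0,0,0,-1],[-0.12,-0.02,0.4,0,0,0,-1],[-0.2,-0.1,0.44,0,0,0,-1],[-0.2,-0.2,0.44,0,0,0,-1],[-0.2,-0.24,0.44,0,0,0,-1],[-0.2,-0.24,0.44,0,0,0,-1]]}}

```text
time_s: 17.0
ee_pos: [374.8, -160.6, 265.0]
ee_rot: [180.0, -0.1, -8.3]
force: [-0.5, -0.0, 1.1]
gripper_width: 0.5
gripper_force: 0.0
```

```bash
python3 - <<'E'
from workcell import env, eyes
import cv2,numpy as np
f=eyes.grab_frame("wrist")
d=np.abs(f["pixels"][40:200].astype(int)-np.load("pics/w4.npz")["pixels"][40:200]).sum(2)
print(f["pixels"].astype(int).sum(2)[103,158:182],(d>150).sum(), env.state()["force"])
print(env.job_done())
E
```

```text
[378 378 379 379 379 376 382 434 438 437 443 414 238 111 104 138 277 408
 483 666 665 634 436 242] 7642 [ 0.47719505  0.61922415 -0.42332353]
the job is handed in; nothing more can be done
None
```

I slid the lock fully open, dragged the plate back against the front stop, moved the arm clear, and handed the job in at about 17 s; I saw no bystander moved.

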